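# Move the spice row to the new rack in mirror order

### The job

The new pale rack will stand on the other side of the hob, so the spice row has to be mirrored: move all four jars from the old brown rack to the new one in reverse order, so that the jar at the left end of the old rack goes to the right end of the new one, the second from the left becomes the second from the right, and so on. Stand each jar upright and centred on its own cork spot, and never knock one over.

Things in the scene. Friction and masses are not known exactly. Their poses are not given: they have to be found in the camera images.
- black_jar_center (a point): slim spice jar with a dark blue label and a black screw cap, round, at most 41 mm across and 105 mm high, loose, standing upright in the old rack at the start. The point is on its axis half-way up (52 mm above its foot); z is the jar's axis.
- white_jar_center (a point): mustard jar with a white lid, round, at most 59 mm across and 103 mm high, loose, standing upright in the old rack at the start. The point is on its axis half-way up (51 mm above its foot); z is the jar's axis.
- green_jar_center (a point): amber glass jar with a green cap, round, at most 48 mm across and 104 mm high, loose, standing upright in the old rack at the start. The point is on its axis half-way up (52 mm above its foot); z is the jar's axis.
- blue_jar_center (a point): white ceramic jar with a blue cap, round, at most 52 mm across and 96 mm high, loose, standing upright in the old rack at the start. The point is on its axis half-way up (48 mm above its foot); z is the jar's axis.
- black_tile: flat black tile (100 x 68 x 3 mm) fixed in the old rack; the jar with the black cap or lid stands on its middle at the start, so it shows where that jar stood. Origin: middle of its underside, 10 mm above the worktop; its top is 13 mm above the worktop. Axes as the old rack's.
- white_tile: flat white tile (100 x 68 x 3 mm) fixed in the old rack; the jar with the white cap or lid stands on its middle at the start, so it shows where that jar stood. Origin: middle of its underside, 10 mm above the worktop; its top is 13 mm above the worktop. Axes as the old rack's.
- green_tile: flat green tile (100 x 68 x 3 mm) fixed in the old rack; the jar with the green cap or lid stands on its middle at the start, so it shows where that jar stood. Origin: middle of its underside, 10 mm above the worktop; its top is 13 mm above the worktop. Axes as the old rack's.
- blue_tile: flat blue tile (100 x 68 x 3 mm) fixed in the old rack; the jar with the blue cap or lid stands on its middle at the start, so it shows where that jar stood. Origin: middle of its underside, 10 mm above the worktop; its top is 13 mm above the worktop. Axes as the old rack's.
- old_rack: old rack: medium-brown wooden tray, 124 (x) x 308 (y) x 27 mm, fixed, with four places in a row that hold the coloured tiles and the jars. Origin: middle of its underside, on the worktop. y runs along the row, to the left as the robot sees it; x points across the row, away from the robot. Places at x = 0, y = +114, +38, -38, -114 mm (left to right).
- new_rack: new rack: pale wooden tray of the same size, 124 (x) x 308 (y) x 27 mm, fixed, empty, with four round cork spots 66 mm across. Origin: middle of its underside, on the worktop. Axes as for the old rack: y along the row to the robot's left. Spot centres at x = 0, y = +114, +38, -38, -114 mm (left to right); a jar's foot stands there 10 mm above the worktop. Rails along front and back (23 mm high) and ends (27 mm high) stand 54 mm (in x) and 148 mm (in y) from the middle.

How it is judged:
By the outcome, as a careful person would: the job done as asked, in the order asked, and still so for the second after the job is handed in, with the robot touching nothing.
It also fails if it takes over 123 s, if anything falls off the work surface, if the arm or the gripper's body presses on something with over 40 N, if the wrist force passes 120 N, or if a joint passes its speed limit or range.

### The arm

A 7-joint arm with a two-finger parallel gripper is mounted at the origin on a cart in front of the work surface, level with it; the furniture and walls round the work are solid. World frame = base frame: x ahead of the robot, y to its left, z up, the work surface at z = 0. Lengths are in m, angles in rad, forces in N, time in s.
With the tool pointing down it reaches from about 0.4 to 0.85 m from the base axis. Payload 10.4 kg.
Tool frame: the origin (TCP) lies midway between the tips of the shut fingers; the grasp point (between the pads) lies 19 mm behind it; z points along the fingers, y is the line along which they close (so a half turn about z gives the same grasp; the last joint's range is limited). The gripper opens to 87 mm and grips with 3 to 60 N. Pads are 19 mm wide; open, the fingers measure 117 mm over their backs; the gripper's body (75 mm by 190 mm) begins 51 mm behind the grasp point.
Start: joints at [-1.296, 0.332, -0.065, 1.46, 0.022, 1.35, -0.088], TCP at [0.183, 0.598, 0.223] pointing down, gripper open.
Joint ranges: [-2.6, 2.6], [-0.5, 2.12], [-1.47, 1.34], [0.16, 2.42], [-1.27, 4.41], [0.06, 2.06], [-2.6, 2.6]. Speed limits (rad/s): [2.22, 2.22, 2.79, 2.79, 3.14, 3.14, 3.14].

### API

Orientations are given as a unit quaternion [x, y, z, w].
In Python, from bench import r gives the robot as it stands.
- The arm moves only by the tool move_arm, never from a script. Its argument "targets" is a list of rows, each a list of 3 entries, a list of its own where there are three numbers: the shift along the tool's x, y, z in cm, then the turn, a rotation vector about the tool's x, y, z in rad, then the opening in per cent of the stroke, from 0 (shut) to 100 (fully open). In form: [[[x, y, z], [wx, wy, wz], gripper], ...]. A call has 1 to 20 rows; each row shifts and turns the commanded pose from where the row before left it, along the tool's axes as they then stand; what a row does not reach is not made up. A row lasts 1/8 s, in which the tool goes at most 62.5 mm and 10.7 degrees, less where a joint would pass 70% of its speed; a pose out of reach is approached as far as the arm can. A call with a gripper value outside its range is refused whole. The fingers move at their own pace and stop on an object; "grip_force" is the grip in N (left out, the last holds). Time passes only in rows, so rows that do not move let the fingers close. It gives the time, the measured TCP pose, the force, the opening and the grip force at its end, in the units of the state.
- r.read_state(): the state, without advancing time (a new reading comes with each control period).
- r.camera(name): name is "scene" or "top" or "wrist"; returns a dict with "image" (420x560x3 uint8, blue, green, red), "vertical_fov" (degrees; the focal length in pixels is half the picture's height over the tangent of half this angle, whatever the lens; pixels are square), "cx", "cy" (the principal point, pixels), "cam_to_world" (4x4, takes a point from camera to world coordinates). Camera axes: x right, y down, z forward; pixel columns grow to the right and rows downward; lengths in m; the calibration is good to about 2 mm. A picture is of the moment at which its call begins. There is no depth.
- r.close_job(): hands the job in; it is judged then, once.
The state is a dict: "time": time; "joint_positions": joint angles; "joint_vel": joint speeds; "joint_torque": joint torques, N m; "ee_pos": TCP position; "eef_rot": TCP orientation; "ft_force": force on the tool from outside, world axes, zero at the start; "torque": the same for the moment, N m; "width": finger opening in m; "grip_force": force on a finger pad.
Only numpy, scipy, OpenCV 4.12 (cv2) and the standard library are available. Lean on these libraries where they do the work, as an engineer would, in place of code of your own. Each camera call takes 0.05 s, during which the arm holds its last target. There are 200 camera calls.

## Working session

There is one attempt and no reset: what is moved stays moved. The work goes in short steps, Python scripts to look and compute and a tool call to move; the robot and the scene stay as the last step left them, time stands still between calls to the robot, and variables do not carry over. Pictures are saved under pics/ and viewed, at most 14 in all, crops included, and the job is handed in when it is done.

Besides the shell and the picture viewer there is one more tool, called after "Call:" in YAML: its name, and indented under it one key for each argument. move_arm: Moves the arm, as the interface text tells. Its arguments: {"type":"object","properties":{"targets":{"type":"array"},"grip_force":{"type":"number"}},"required":["targets"]}

```bash
ls; mkdir -p pics
python3 - <<'E'
from bench import r
import cv2,numpy as np
np.set_printoptions(precision=4,suppress=True)
s=r.read_state();print(s)
for n in("scene","top"):
    c=r.camera(n);cv2.imwrite(f"pics/{n}0.png",c["image"]);print(n,c["vertical_fov"],c["cx"],c["cy"]);print(np.array(c["cam_to_world"]))
E
```

```text
pics
{'time': 0.0, 'joint_positions': array([-1.2956,  0.3329, -0.0647,  1.4609,  0.0216,  1.3499, -0.0885]), 'joint_vel': array([-0.0003,  0.0002,  0.0012, -0.001 ,  0.0004,  0.    , -0.0014]), 'joint_torque': array([ -0.0019, -62.3257,   0.0233, -38.9925,  -0.0615,   0.0393,
         0.0002]), 'ee_pos': array([0.1833, 0.5971, 0.2218]), 'eef_rot': array([ 0.1483,  0.9889, -0.0007, -0.0001]), 'ft_force': array([0.0086, 0.375 , 0.4316]), 'torque': array([ 0.0024, -0.0138,  0.0198]), 'grip_force': 0.0, 'width': 0.08691282964342277}
scene 43.608059905359966 285.6391863005898 214.2042013894412
[[ 0.7238 -0.4782  0.4975 -0.0705]
 [-0.69   -0.5041  0.5194 -0.6304]
 [ 0.0025 -0.7192 -0.6948  0.8965]
 [ 0.      0.      0.      1.    ]]
top 42.94247524804996 278.1301959778134 208.0039958640047
[[ 0.015  -0.9843  0.1756  0.32  ]
 [-0.9999 -0.0142  0.0057 -0.0272]
 [-0.0031 -0.1757 -0.9844  1.359 ]
 [ 0.      0.      0.      1.    ]]
```

View pics/scene0.png

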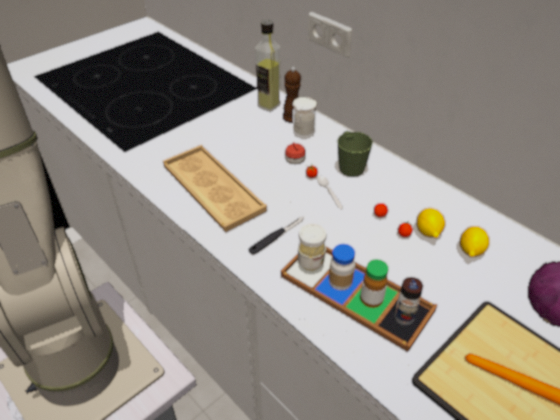

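View pics/top0.png

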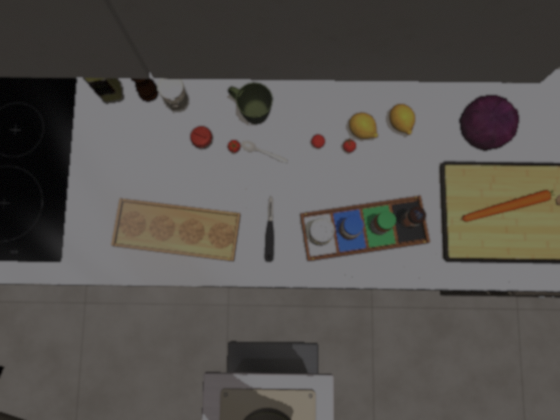

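The top view shows the new rack at about (177,230) with its four cork spots. The old rack is at about (365,228), with white (320,231), blue (350,228), green (382,220) and black (413,215) from left to right. In the new rack, left to right, the order must therefore be black, green, blue, white.

```bash
cat > h.py <<'E'
from bench import r
import cv2,numpy as np
from scipy.spatial.transform import Rotation as R
np.set_printoptions(precision=4,suppress=True)
def look(n,save=None):
    c=r.camera(n)
    if save: cv2.imwrite(f"pics/{save}.png",c["image"])
    return c
def cast(c,uv,z):
    uv=np.atleast_2d(np.array(uv,float));T=np.array(c["cam_to_world"]);f=210/np.tan(np.radians(c["vertical_fov"])/2)
    d=np.c_[(uv[:,0]-c["cx"])/f,(uv[:,1]-c["cy"])/f,np.ones(len(uv))]@T[:3,:3].T
    return T[:3,3]+d*((z-T[2,3])/d[:,2])[:,None]
def proj(c,p):
    T=np.array(c["cam_to_world"]);f=210/np.tan(np.radians(c["vertical_fov"])/2)
    q=(np.atleast_2d(p)-T[:3,3])@T[:3,:3];return q[:,:2]/q[:,2:]*f+[c["cx"],c["cy"]]
def go(p,yaw):
    """shift in tool axes (cm) to TCP p, turn about tool z so tool x is at yaw, tool straight down"""
    s=r.read_state();A=R.from_quat(s["eef_rot"])
    B=R.from_matrix(np.array([[np.cos(yaw),np.sin(yaw),0],[np.sin(yaw),-np.cos(yaw),0],[0,0,-1]]))
    print("tcp",s["ee_pos"],"t",round(s["time"],2),"w",s["width"],"shift cm",A.inv().apply(np.array(p)-s["ee_pos"])*100,"turn",(A.inv()*B).as_rotvec())
E
python3 - <<'E'
from h import *
c=look("top");hsv=cv2.cvtColor(c["image"],cv2.COLOR_BGR2HSV)
for n,x0,x1 in(("new",100,255),("old",290,436)):
    m=np.zeros(hsv.shape[:2],np.uint8);m[190:272,x0:x1]=((hsv[190:272,x0:x1,1]>70)*255).astype(np.uint8)
    if n=="new": pass
    m=cv2.morphologyEx(m,cv2.MORPH_CLOSE,np.ones((9,9)))
    k=max(cv2.findContours(m,0,2)[0],key=cv2.contourArea)
    b=cv2.boxPoints(cv2.minAreaRect(k));w=cast(c,b,.02)
    print(n,b,w[:,:2],w.mean(0))
    rc=cv2.minAreaRect(w[:,:2].astype(np.float32));print(rc)
E
```

```text
new [[111.6643 244.6019]
 [117.7278 197.61  ]
 [239.5067 213.3234]
 [233.4432 260.3152]] [[0.4591 0.3985]
 [0.5799 0.3914]
 [0.5437 0.0786]
 [0.4242 0.0905]] [0.5017 0.2397 0.02  ]
((0.5020370483398438, 0.24092701077461243), (0.3165699541568756, 0.12082051485776901), 83.52127838134766)
old [[299.878  213.5943]
 [421.8062 195.1203]
 [428.8798 241.8061]
 [306.9516 260.2801]] [[ 0.5452 -0.0749]
 [ 0.5976 -0.3862]
 [ 0.4779 -0.4001]
 [ 0.427  -0.0936]] [ 0.5119 -0.2387  0.02  ]
((0.5122790336608887, -0.2398964762687683), (0.1203545331954956, 0.31664443016052246), 9.43691635131836)
```

```bash
python3 -c "
from h import *
go([.44,.24,.40],np.radians(83.5))"
```

```text
tcp [0.1833 0.5972 0.2219] t 0.15 w 0.08712721899720105 shift cm [-35.0211 -26.6355 -17.7772] turn [-0.0008  0.0007  1.3864]
```

Call:
move_arm:
  targets:
    - [[-2.9,-2.2,-1.5],[0,0,0],100]
    - [[-2.9,-2.2,-1.5],[0,0,0],100]
    - [[-2.9,-2.2,-1.5],[0,0,0],100]
    - [[-2.9,-2.2,-1.5],[0,0,0],100]
    - [[-2.9,-2.2,-1.5],[0,0,0],100]
    - [[-2.9,-2.2,-1.5],[0,0,0],100]
    - [[-2.9,-2.2,-1.5],[0,0,0],100]
    - [[-2.9,-2.2,-1.5],[0,0,0],100]
    - [[-2.9,-2.2,-1.5],[0,0,0],100]
    - [[-2.9,-2.2,-1.5],[0,0,0],100]
    - [[-2.9,-2.2,-1.5],[0,0,0],100]
    - [[-2.9,-2.2,-1.5],[0,0,0.1],100]
    - [[0,0,0],[0,0,0.16],100]
    - [[0,0,0],[0,0,0.16],100]
    - [[0,0,0],[0,0,0.16],100]
    - [[0,0,0],[0,0,0.16],100]
    - [[0,0,0],[0,0,0.16],100]
    - [[0,0,0],[0,0,0.16],100]
    - [[0,0,0],[0,0,0.16],100]
    - [[0,0,0],[0,0,0.16],100]

```text
time: 2.65
ee_pos: [0.4385, 0.243, 0.4023]
eef_rot: [0.746, 0.666, -0.0, -0.0]
ft_force: [-0.2, 0.1, -0.7]
width: 0.0866
grip_force: 0.0
```

```bash
python3 -c "
from h import *
c=look('wrist','w1');print(np.array(c['cam_to_world']),c['vertical_fov'],c['cx'],c['cy']);print(r.read_state()['ee_pos'])
d=np.array([np.cos(np.radians(83.5)),np.sin(np.radians(83.5))])
print(proj(c,[[*(np.array([.502,.24])+t*d),.01] for t in(.114,.038,-.038,-.114)]))
go([.44,-.24,.40],np.radians(99.4))"
```

```text
[[ 0.9937 -0.1085 -0.0293  0.4466]
 [-0.1124 -0.9582 -0.2633  0.3147]
 [ 0.0005  0.2649 -0.9643  0.5649]
 [ 0.      0.      0.      1.    ]] 70.18916121253663 280.306869842564 207.61482018099522
[0.4385 0.2429 0.4024]
[[316.4483  98.2199]
 [315.0737 142.6093]
 [313.7974 183.825 ]
 [312.6091 222.1954]]
tcp [0.4385 0.2429 0.4024] t 2.7 w 0.08686873939465001 shift cm [-47.9289   5.9365   0.2419] turn [-0.0003  0.0001 -0.2842]
```

View pics/w1.png

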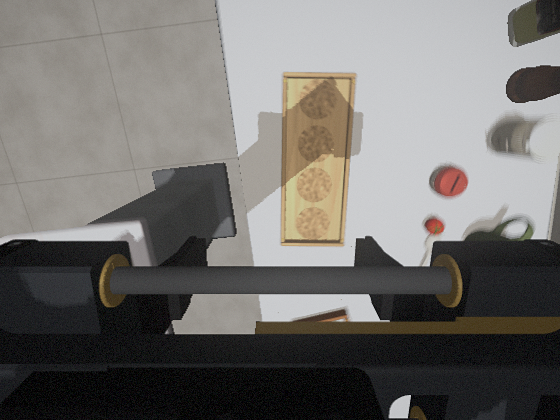

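Cork spots appear at about (319,98), (317,143), (315,184) and (313,224), within 2 px of the prediction. Next I go over the old rack.

Call:
move_arm:
  targets:
    - [[-2.6,0.33,0],[0,0,0],100]
    - [[-2.6,0.33,0],[0,0,0],100]
    - [[-2.6,0.33,0],[0,0,0],100]
    - [[-2.6,0.33,0],[0,0,0],100]
    - [[-2.6,0.33,0],[0,0,0],100]
    - [[-2.6,0.33,0],[0,0,0],100]
    - [[-2.6,0.33,0],[0,0,0],100]
    - [[-2.6,0.33,0],[0,0,0],100]
    - [[-2.6,0.33,0],[0,0,0],100]
    - [[-2.6,0.33,0],[0,0,0],100]
    - [[-2.6,0.33,0],[0,0,0],100]
    - [[-2.6,0.33,0],[0,0,0],100]
    - [[-2.6,0.33,0],[0,0,0],100]
    - [[-2.6,0.33,0],[0,0,0],100]
    - [[-2.6,0.33,0],[0,0,0],100]
    - [[-2.6,0.33,0],[0,0,0],100]
    - [[-2.6,0.33,0],[0,0,0],100]
    - [[-2.6,0.33,0],[0,0,0],100]
    - [[0,0,0],[0,0,-0.14],100]
    - [[0,0,0],[0,0,-0.14],100]

```text
time: 5.2
ee_pos: [0.4475, -0.229, 0.4023]
eef_rot: [0.641, 0.768, -0.0, -0.0]
ft_force: [0.4, 0.5, -0.2]
width: 0.0871
grip_force: 0.0
```

```bash
python3 -c "
from h import *
import pickle
c=look('wrist','w2');pickle.dump(c,open('w2.pkl','wb'));print(np.array(c['cam_to_world'])[:3,3]);print(r.read_state()['ee_pos'])
a=np.radians(99.4);d=np.array([np.cos(a),np.sin(a)])
P=[np.array([.512,-.24])+t*d for t in(.114,.038,-.038,-.114)]
print(proj(c,[[*p,.013] for p in P]));print(proj(c,[[*p,z] for p,z in zip(P,(.116,.109,.117,.118))]))
"
```

```text
[ 0.4346 -0.158   0.5649]
[ 0.4475 -0.2288  0.4023]
[[316.0472 114.0651]
 [314.1048 157.5292]
 [312.3001 197.91  ]
 [310.6191 235.5244]]
[[324.3809 111.3985]
 [321.0174 164.0415]
 [319.2023 213.4491]
 [316.9629 258.4285]]
```

View pics/w2.png

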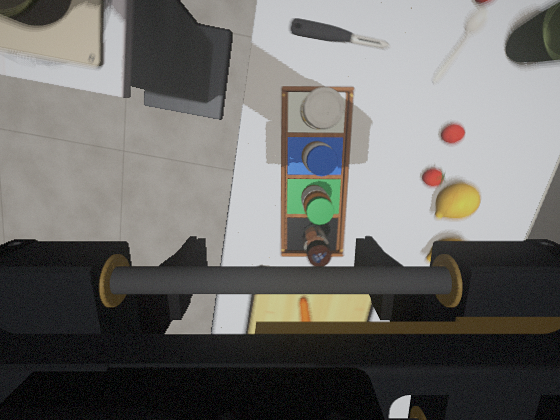

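The cap centres are white (323,107), blue (322,158), green (320,209) and black (319,254).

```bash
python3 -c "
from h import *
import pickle
c=pickle.load(open('w2.pkl','rb'))
P=np.array([cast(c,u,z)[0] for u,z in zip([(323,107),(322,158),(320,209),(319,254)],(.116,.109,.117,.118))]);print(P)
y=np.array([.114,.038,-.038,-.114]);
D=(y@(P-P.mean(0))[:,:2])/(y@y);print(P.mean(0),D,np.degrees(np.arctan2(D[1],D[0])))
ct=look('top');print(proj(ct,P))
# tile/rack: blue+green tile corners
cr=cast(c,[(288,133),(346,133),(288,177),(344,177),(287,215),(341,216)],.013);print(cr[:,:2])
go([P[0,0],P[0,1],.22],np.radians(99.4))"
```

```text
[[ 0.4901 -0.122   0.116 ]
 [ 0.5053 -0.1933  0.109 ]
 [ 0.5179 -0.2702  0.117 ]
 [ 0.5322 -0.3442  0.118 ]]
[ 0.5114 -0.2325  0.115 ] [-0.1827  0.9783] 100.57620084650337
[[321.2759 230.251 ]
 [351.2213 224.7266]
 [384.3179 219.4087]
 [415.753  213.7812]]
[[ 0.4507 -0.1682]
 [ 0.553  -0.1497]
 [ 0.4654 -0.2464]
 [ 0.5681 -0.2278]
 [ 0.4772 -0.3193]
 [ 0.5801 -0.3028]]
tcp [ 0.4476 -0.2287  0.4024] t 5.3 w 0.08697131846821814 shift cm [ 9.7446  6.0715 18.2392] turn [-0.0002 -0.0002  0.0129]
```

Call:
move_arm:
  targets:
    - [[1.62,1.02,0],[0,0,0],100]
    - [[1.62,1.02,0],[0,0,0],100]
    - [[1.62,1.02,3],[0,0,0],100]
    - [[1.62,1.02,3],[0,0,0],100]
    - [[1.62,1.02,4],[0,0,0],100]
    - [[1.64,1.02,5],[0,0,0],100]
    - [[0,0,4],[0,0,0],100]
    - [[0,0,3],[0,0,0],100]
    - [[0,0,2.6],[0,0,0],100]
    - [[0,0,0],[0,0,0],100]
    - [[0,0,0],[0,0,0],100]

```text
time: 6.68
ee_pos: [0.4917, -0.1223, 0.1575]
eef_rot: [0.644, 0.765, 0.0, 0.0]
ft_force: [0.3, 0.2, 0.4]
width: 0.0868
grip_force: 0.0
```

```bash
python3 -c "
from h import *
c=look('wrist','w3');go([.491,-.122,.056],np.radians(100.3))"
```

```text
tcp [ 0.4919 -0.1223  0.1578] t 6.72 w 0.08669471233924077 shift cm [ 0.0441 -0.1022 10.1755] turn [ 0.0017  0.0002 -0.0073]
```

View pics/w3.png

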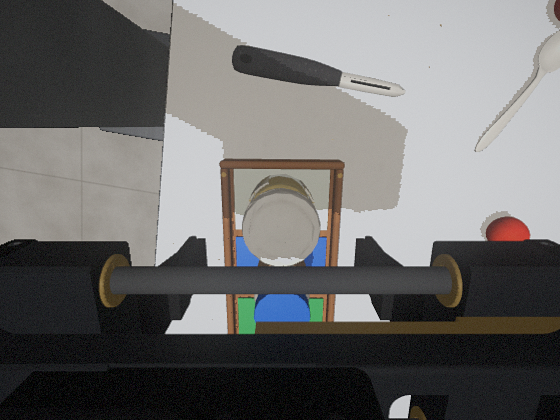

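The lid centre is at about (282,227), laterally centred between the jaws.

```bash
python3 -c "
from h import *
c=look('wrist');print(cast(c,(282,228),.116), cast(c,[(222,160),(343,160)],.027),r.read_state()['ee_pos'])"
```

```text
[[ 0.4931 -0.1213  0.116 ]] [[ 0.4295 -0.0928  0.027 ]
 [ 0.5457 -0.0727  0.027 ]] [ 0.492  -0.1222  0.1578]
```

Call:
move_arm:
  targets:
    - [[0,0,2.5],[0,0,0],100]
    - [[0,0,2.5],[0,0,0],100]
    - [[0,0,2.5],[0,0,0],100]
    - [[0.1,0,1.6],[0,0,0],100]
    - [[0,0,0.9],[0,0,0],100]
    - [[0,0,0],[0,0,0],60]
    - [[0,0,0],[0,0,0],30]
    - [[0,0,0],[0,0,0],30]
    - [[0,0,0],[0,0,0],30]
    - [[0,0,0],[0,0,0],30]
    - [[0,0,0],[0,0,0],30]
  grip_force: 25

```text
time: 8.15
ee_pos: [0.4915, -0.1211, 0.0568]
eef_rot: [0.643, 0.766, 0.0, 0.0]
ft_force: [1.3, 0.5, 1.5]
width: 0.0562
grip_force: 31.7
```

Call:
move_arm:
  targets:
    - [[0,0,-1],[0,0,0],30]
    - [[0,0,-2.5],[0,0,0],30]
    - [[0,0,-3.5],[0,0,0],30]
    - [[0,0,-3.5],[0,0,0],30]
    - [[0,0,-3],[0,0,0],30]
    - [[0,0,0],[0,0,0],30]

```text
time: 8.9
ee_pos: [0.4917, -0.1215, 0.1932]
eef_rot: [0.643, 0.765, 0.001, 0.001]
ft_force: [-0.6, 0.1, -4.4]
width: 0.0558
grip_force: 32.5
```

```bash
python3 -c "
from h import *
print(r.read_state()['grip_force'],r.read_state()['ft_force']);go([.490,.1265,.19],np.radians(83))"
```

```text
32.463375576917315 [-0.6017  0.0664 -4.4353]
tcp [ 0.4917 -0.1215  0.1932] t 8.9 w 0.05580461573483455 shift cm [24.4569  4.0927  0.3343] turn [ 0.003  -0.0006  0.2949]
```

Call:
move_arm:
  targets:
    - [[1.4,0.2,0],[0,0,0],30]
    - [[2.3,0.4,0],[0,0,0],30]
    - [[2.3,0.4,0],[0,0,0],30]
    - [[2.3,0.4,0],[0,0,0],30]
    - [[2.3,0.4,0],[0,0,0],30]
    - [[2.3,0.4,0],[0,0,0],30]
    - [[2.3,0.4,0],[0,0,0],30]
    - [[2.3,0.4,0],[0,0,0],30]
    - [[2.3,0.4,0],[0,0,0],30]
    - [[2.3,0.4,0],[0,0,0],30]
    - [[2.3,0.3,0],[0,0,0],30]
    - [[0,0,0],[0,0,0.1],30]
    - [[0,0,0],[0,0,0.1],30]
    - [[0,0,0],[0,0,0.1],30]
    - [[0,0,0],[0,0,0],30]

```text
time: 10.78
ee_pos: [0.4882, 0.1268, 0.19]
eef_rot: [0.75, 0.661, -0.001, -0.0]
ft_force: [0.2, 0.6, -3.8]
width: 0.0562
grip_force: 32.5
```

```bash
python3 -c "
from h import *
import pickle
c=look('wrist','w4');pickle.dump(c,open('w4.pkl','wb'));go([.490,.1265,.057],np.radians(83))"
```

```text
tcp [0.4884 0.1267 0.1903] t 10.82 w 0.055668164900298585 shift cm [ 0.0196  0.1901 13.3247] turn [-0.002   0.0012 -0.002 ]
```

View pics/w4.png

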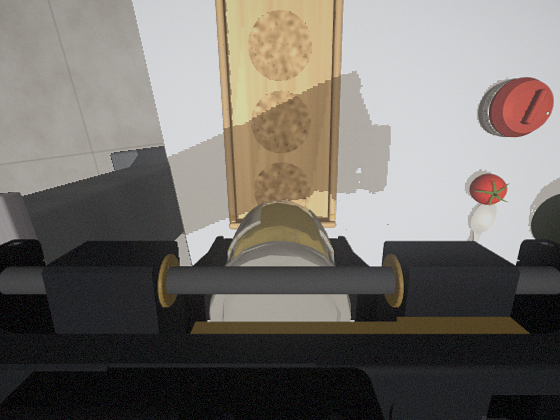

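Spots are visible at (280,45), (281,121) and partly at (282,188). The rack's near-end corners are at (231,226) and (335,226).

```bash
python3 -c "
from h import *
import pickle
c=pickle.load(open('w4.pkl','rb'))
print(cast(c,[(280,45),(281,121),(282,188)],.010));print(cast(c,[(231,223),(335,222)],.027))
a=np.radians(83);d=np.array([np.cos(a),np.sin(a)])
print(proj(c,[[*(np.array([.505,.2395])+t*d),.01] for t in(.114,.038,-.038,-.114)]))
"
```

```text
[[0.5068 0.2778 0.01  ]
 [0.4984 0.2028 0.01  ]
 [0.4902 0.1281 0.01  ]]
[[0.4275 0.0984 0.027 ]
 [0.5458 0.0847 0.027 ]]
[[282.659  -42.014 ]
 [282.7844  45.2116]
 [282.8943 121.7156]
 [282.9916 189.3604]]
```

Call:
move_arm:
  targets:
    - [[0.1,0.2,1.5],[0,0,0],30]
    - [[0,0,3],[0,0,0],30]
    - [[0,0,3],[0,0,0],30]
    - [[0,0,3],[0,0,0],30]
    - [[0,0,1.6],[0,0,0],30]
    - [[0,0,0.8],[0,0,0],30]
    - [[0,0,0.4],[0,0,0],30]
    - [[0,0,0.1],[0,0,0],30]
    - [[0,0,0.1],[0,0,0],30]
    - [[0,0,0],[0,0,0],30]

```text
time: 12.08
ee_pos: [0.4917, 0.1271, 0.0569]
eef_rot: [0.751, 0.661, 0.0, -0.0]
ft_force: [0.4, -0.2, -4.3]
width: 0.0558
grip_force: 32.4
```

Call:
move_arm:
  targets:
    - [[0,-0.1,0.15],[0,0,0],30]
    - [[0,0,0.1],[0,0,0],30]
    - [[0,0,0],[0,0,0],30]

```text
time: 12.45
ee_pos: [0.4905, 0.1271, 0.054]
eef_rot: [0.751, 0.661, -0.0, -0.0]
ft_force: [-0.5, -0.1, -3.5]
width: 0.0558
grip_force: 32.4
```

Call:
move_arm:
  targets:
    - [[0,0,0.1],[0,0,0],30]
    - [[0,0,0],[0,0,0],75]
    - [[0,0,0],[0,0,0],100]
    - [[0,0,0],[0,0,0],100]
    - [[0,0,0],[0,0,0],100]
    - [[0,0,-1.5],[0,0,0],100]
    - [[0,0,-3],[0,0,0],100]
    - [[0,0,-3],[0,0,0],100]
    - [[0,0,-3],[0,0,0],100]
    - [[0,0,-2],[0,0,0],100]

```text
time: 13.7
ee_pos: [0.4911, 0.1271, 0.1806]
eef_rot: [0.751, 0.661, 0.001, 0.0]
ft_force: [-0.1, 0.4, -0.3]
width: 0.0865
grip_force: 0.0
```

```bash
python3 -c "
from h import *
c=look('wrist','w5');print(proj(c,[[.4903,.1272,.113],[.4903,.1272,.01]]));go([.5055,-.194,.165],np.radians(100.3))"
```

```text
[[278.9669 218.4072]
 [279.1107 191.4549]]
tcp [0.4921 0.1274 0.1827] t 13.75 w 0.08668522444060221 shift cm [-31.712    5.4135   1.6882] turn [ 0.0045 -0.0025 -0.3073]
```

View pics/w5.png

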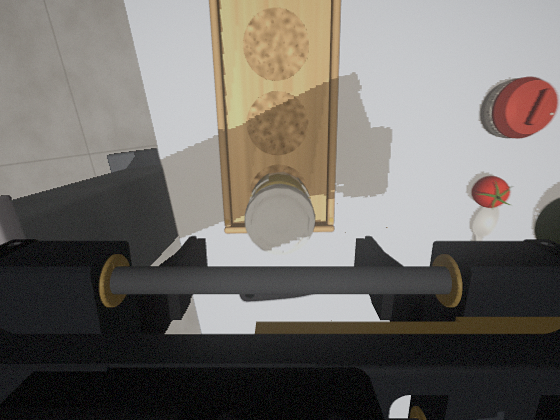

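The lid centre is at (281,216), about 2 mm from nominal, and the white jar stands upright on the right-end spot. The blue jar is next.

Call:
move_arm:
  targets:
    - [[-1.4,0.2,0],[0,0,0],100]
    - [[-2.4,0.4,0],[0,0,0],100]
    - [[-2.4,0.4,0],[0,0,0],100]
    - [[-2.4,0.4,0],[0,0,0],100]
    - [[-2.4,0.4,0],[0,0,0],100]
    - [[-2.4,0.4,0],[0,0,0],100]
    - [[-2.4,0.4,0],[0,0,0],100]
    - [[-2.4,0.4,0],[0,0,0],100]
    - [[-2.4,0.4,0],[0,0,0],100]
    - [[-2.4,0.4,0],[0,0,0],100]
    - [[-2.4,0.4,0],[0,0,0],100]
    - [[-2.4,0.4,0],[0,0,0],100]
    - [[-2.4,0.4,0],[0,0,0],100]
    - [[-1.5,0.4,0],[0,0,0],100]
    - [[0,0,0.5],[0,0,-0.15],100]
    - [[0,0,1],[0,0,-0.16],100]
    - [[0,0,0.5],[0,0,0],100]
    - [[0,0,0],[0,0,0],100]

```text
time: 16.0
ee_pos: [0.5032, -0.1946, 0.1575]
eef_rot: [0.641, 0.767, -0.0, -0.001]
ft_force: [1.0, 0.7, -0.3]
width: 0.0872
grip_force: 0.0
```

```bash
python3 -c "
from h import *
c=look('wrist','w6');m=cv2.inRange(cv2.cvtColor(c['image'],cv2.COLOR_BGR2HSV),(100,120,60),(130,255,255))
print(proj(c,[[.505,-.194,.109]]));go([.505,-.194,.052],np.radians(100.3))"
```

```text
[[282.8107 225.6457]]
tcp [ 0.5035 -0.1945  0.1579] t 16.05 w 0.08690949652907154 shift cm [ 0.0229  0.1586 10.5849] turn [-0.0006 -0.0001 -0.0001]
```

View pics/w6.png

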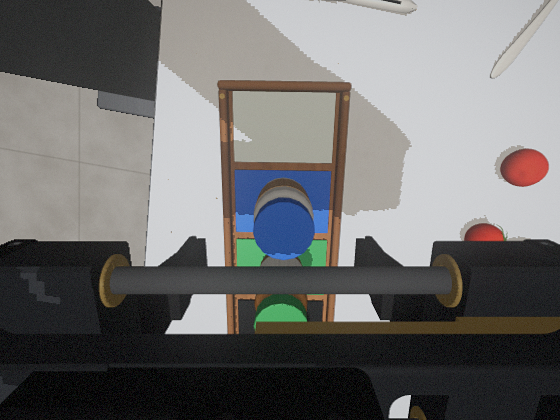

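The blue cap centre is at (284,228), against a predicted (283,226). Descending and gripping.

Call:
move_arm:
  targets:
    - [[-0.1,0.15,2.5],[0,0,0],100]
    - [[0,0,2.5],[0,0,0],100]
    - [[0,0,2.5],[0,0,0],100]
    - [[0,0,2],[0,0,0],100]
    - [[0,0,1.05],[0,0,0],100]
    - [[0,0,0],[0,0,0],60]
    - [[0,0,0],[0,0,0],25]
    - [[0,0,0],[0,0,0],25]
    - [[0,0,0],[0,0,0],25]
    - [[0,0,0],[0,0,0],25]
    - [[0,0,0],[0,0,0],25]
  grip_force: 25

```text
time: 17.42
ee_pos: [0.5057, -0.195, 0.0528]
eef_rot: [0.64, 0.769, 0.0, 0.0]
ft_force: [-2.8, 0.3, 5.3]
width: 0.0514
grip_force: 25.0
```

```bash
python3 -c "
from h import *
go([.4988,.2027,.23],np.radians(83.6))"
```

```text
tcp [ 0.5057 -0.195   0.0528] t 17.43 w 0.051438748949661564 shift cm [ 39.2299   6.559  -17.7106] turn [ 0.0003 -0.0002  0.2945]
```

Call:
move_arm:
  targets:
    - [[0,0,-1],[0,0,0],25]
    - [[0,0,-3],[0,0,0],25]
    - [[0,0,-4],[0,0,0],25]
    - [[0,0,-4],[0,0,0],25]
    - [[0,0,-4],[0,0,0],25]
    - [[1.5,0.2,-1.5],[0,0,0],25]
    - [[2.8,0.5,0],[0,0,0],25]
    - [[2.8,0.5,0],[0,0,0],25]
    - [[2.8,0.5,0],[0,0,0],25]
    - [[2.8,0.5,0],[0,0,0],25]
    - [[2.8,0.5,0],[0,0,0],25]
    - [[2.8,0.5,0],[0,0,0],25]
    - [[2.8,0.5,0],[0,0,0],25]
    - [[2.8,0.5,0],[0,0,0],25]
    - [[2.8,0.5,0],[0,0,0],25]
    - [[2.8,0.5,0],[0,0,0],25]
    - [[2.8,0.5,0],[0,0,0],25]
    - [[2.8,0.4,0],[0,0,0],25]
    - [[2.8,0.3,0],[0,0,0],25]
    - [[1.3,0.1,0],[0,0,0.1],25]

```text
time: 19.92
ee_pos: [0.4976, 0.204, 0.2276]
eef_rot: [0.677, 0.736, -0.0, -0.0]
ft_force: [0.5, 0.4, -2.3]
width: 0.0512
grip_force: 25.0
```

Call:
move_arm:
  targets:
    - [[0,0,0],[0,0,0.1],25]
    - [[0,0,0],[0,0,0.09],25]
    - [[0,0,0],[0,0,0],25]
    - [[0,0,0],[0,0,0],25]

```text
time: 20.42
ee_pos: [0.4981, 0.2023, 0.2276]
eef_rot: [0.743, 0.669, -0.0, -0.0]
ft_force: [-0.1, 0.1, -2.9]
width: 0.0512
grip_force: 25.0
```

```bash
python3 -c "
from h import *
print(r.read_state()['ft_force'])
go([.4988,.2029,.051],np.radians(83.6))"
```

```text
[-0.1284  0.0757 -2.9226]
tcp [0.4981 0.2023 0.2276] t 20.43 w 0.05120828411255927 shift cm [ 0.0697  0.062  17.6629] turn [-0.     -0.      0.0066]
```

Call:
move_arm:
  targets:
    - [[0.1,0.05,1.5],[0,0,0],25]
    - [[0,0,3],[0,0,0],25]
    - [[0,0,3],[0,0,0],25]
    - [[0,0,3],[0,0,0],25]
    - [[0,0,3],[0,0,0],25]
    - [[0,0,2],[0,0,0],25]
    - [[0,0,1],[0,0,0],25]
    - [[0,0,0.6],[0,0,0],25]
    - [[0,0,0.3],[0,0,0],25]
    - [[0,0,0.1],[0,0,0],25]
    - [[0,0,0],[0,0,0],25]

```text
time: 21.8
ee_pos: [0.499, 0.2035, 0.0529]
eef_rot: [0.744, 0.668, 0.0, -0.0]
ft_force: [0.3, 0.0, -2.4]
width: 0.0514
grip_force: 25.0
```

Call:
move_arm:
  targets:
    - [[-0.05,0,0.15],[0,0,0],25]
    - [[0,0,0.1],[0,0,0],25]
    - [[0,0,0.05],[0,0,0],25]
    - [[0,0,0],[0,0,0],25]

```text
time: 22.3
ee_pos: [0.4988, 0.2029, 0.0498]
eef_rot: [0.744, 0.668, 0.0, -0.0]
ft_force: [-2.7, -0.5, 3.4]
width: 0.0514
grip_force: 25.0
```

Call:
move_arm:
  targets:
    - [[0,0,0],[0,0,0],70]
    - [[0,0,0],[0,0,0],100]
    - [[0,0,0],[0,0,0],100]
    - [[0,0,0],[0,0,0],100]
    - [[0,0,-1.5],[0,0,0],100]
    - [[0,0,-3],[0,0,0],100]
    - [[0,0,-3],[0,0,0],100]
    - [[0,0,-3],[0,0,0],100]
    - [[0,0,-2],[0,0,0],100]
    - [[0,0,0],[0,0,0],100]

```text
time: 23.55
ee_pos: [0.4997, 0.2032, 0.1768]
eef_rot: [0.744, 0.668, 0.002, 0.0]
ft_force: [0.1, 0.2, -0.0]
width: 0.0871
grip_force: 0.0
```

```bash
python3 -c "
from h import *
c=look('wrist','w7')
h=cv2.cvtColor(c['image'],cv2.COLOR_BGR2HSV);m=cv2.inRange(h,(100,120,60),(130,255,255));m[250:]=0
k=max(cv2.findContours(m,0,2)[0],key=cv2.contourArea);print(cv2.minEnclosingCircle(k),cast(c,cv2.minEnclosingCircle(k)[0],.106))
go([.5185,-.2695,.16],np.radians(100.3))"
```

```text
((278.06195068359375, 219.53457641601562), 27.973966598510742) [[0.4981 0.2015 0.106 ]]
tcp [0.4991 0.203  0.1754] t 23.6 w 0.08693983925293224 shift cm [-46.7725   6.9791   1.4848] turn [ 0.0014 -0.0011 -0.2868]
```

Call:
move_arm:
  targets:
    - [[-1.4,0.2,-0.5],[0,0,0],100]
    - [[-2.75,0.4,0],[0,0,0],100]
    - [[-2.75,0.4,0],[0,0,0],100]
    - [[-2.75,0.4,0],[0,0,0],100]
    - [[-2.75,0.4,0],[0,0,0],100]
    - [[-2.75,0.4,0],[0,0,0],100]
    - [[-2.75,0.4,0],[0,0,0],100]
    - [[-2.75,0.4,0],[0,0,0],100]
    - [[-2.75,0.4,0],[0,0,0],100]
    - [[-2.75,0.4,0],[0,0,0],100]
    - [[-2.75,0.4,0],[0,0,0],100]
    - [[-2.75,0.4,0],[0,0,0],100]
    - [[-2.75,0.4,0],[0,0,0],100]
    - [[-2.75,0.4,0],[0,0,0],100]
    - [[-2.75,0.4,0],[0,0,0],100]
    - [[-2.75,0.4,0],[0,0,0],100]
    - [[-2.75,0.4,0],[0,0,0],100]
    - [[-1.4,0.4,0],[0,0,0],100]
    - [[0,0,0.5],[0,0,-0.14],100]
    - [[0,0,1],[0,0,-0.145],100]

```text
time: 26.1
ee_pos: [0.5182, -0.2701, 0.1642]
eef_rot: [0.64, 0.769, -0.0, -0.0]
ft_force: [-0.1, -0.3, -1.0]
width: 0.0868
grip_force: 0.0
```

Call:
move_arm:
  targets:
    - [[0,0,0],[0,0,0],100]
    - [[0,0,0],[0,0,0],100]

```text
time: 26.35
ee_pos: [0.5183, -0.2699, 0.1647]
eef_rot: [0.643, 0.766, 0.0, -0.0]
ft_force: [-0.1, 0.3, -0.4]
width: 0.0869
grip_force: 0.0
```

```bash
python3 -c "
from h import *
c=look('wrist','w8')
print(proj(c,[[.5185,-.2695,.117]]))
go([.5185,-.2695,.053],np.radians(100.3))"
```

```text
[[280.5521 225.7497]]
tcp [ 0.5185 -0.27    0.1648] t 26.4 w 0.0873655073611544 shift cm [ 0.0444  0.0089 11.1845] turn [ 0.0003  0.     -0.0043]
```

View pics/w8.png

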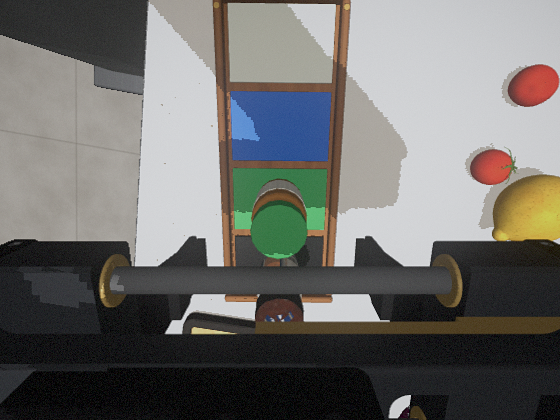

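The green cap centre is at (279,229), against a predicted (281,226). Descending and gripping.

Call:
move_arm:
  targets:
    - [[-0.1,0,2.5],[0,0,0],100]
    - [[0,0,2.5],[0,0,0],100]
    - [[0,0,2.5],[0,0,0],100]
    - [[0,0,2.5],[0,0,0],100]
    - [[0,0,1.2],[0,0,0],100]
    - [[0,0,0],[0,0,0],60]
    - [[0,0,0],[0,0,0],25]
    - [[0,0,0],[0,0,0],25]
    - [[0,0,0],[0,0,0],25]
    - [[0,0,0],[0,0,0],25]
    - [[0,0,0],[0,0,0],25]
  grip_force: 25

```text
time: 27.78
ee_pos: [0.5185, -0.2711, 0.0528]
eef_rot: [0.642, 0.767, 0.0, 0.0]
ft_force: [-1.0, 0.2, 3.2]
width: 0.0476
grip_force: 24.9
```

```bash
python3 -c "
from h import *
go([.5072,.2783,.235],np.radians(83.6))"
```

```text
tcp [ 0.5185 -0.2711  0.0528] t 27.77 w 0.047644296116037696 shift cm [ 54.2727   8.6059 -18.2247] turn [0.0002 0.     0.2895]
```

Call:
move_arm:
  targets:
    - [[0,0,-1],[0,0,0],25]
    - [[0,0,-3],[0,0,0],25]
    - [[0,0,-4],[0,0,0],25]
    - [[0,0,-4],[0,0,0],25]
    - [[0,0,-4],[0,0,0],25]
    - [[1.5,0.2,-2.2],[0,0,0],25]
    - [[3,0.5,0],[0,0,0],25]
    - [[3,0.5,0],[0,0,0],25]
    - [[3,0.5,0],[0,0,0],25]
    - [[3,0.5,0],[0,0,0],25]
    - [[3,0.5,0],[0,0,0],25]
    - [[3,0.5,0],[0,0,0],25]
    - [[3,0.5,0],[0,0,0],25]
    - [[3,0.5,0],[0,0,0],25]
    - [[3,0.5,0],[0,0,0],25]
    - [[3,0.5,0],[0,0,0],25]
    - [[3,0.5,0],[0,0,0],25]
    - [[3,0.5,0],[0,0,0],25]
    - [[3,0.5,0],[0,0,0],25]
    - [[3,0.5,0],[0,0,0],25]

```text
time: 30.28
ee_pos: [0.5122, 0.1707, 0.2349]
eef_rot: [0.642, 0.767, 0.0, 0.0]
ft_force: [0.7, 0.4, -1.0]
width: 0.0471
grip_force: 24.9
```

Call:
move_arm:
  targets:
    - [[3,0.5,0],[0,0,0],25]
    - [[3,0.4,0],[0,0,0],25]
    - [[3,0.4,0],[0,0,0],25]
    - [[1.8,0.1,0],[0,0,0],25]
    - [[0,0,0],[0,0,0.1],25]
    - [[0,0,0],[0,0,0.1],25]
    - [[0,0,0],[0,0,0.09],25]
    - [[0,0,0],[0,0,0],25]
    - [[0,0,0],[0,0,0],25]

```text
time: 31.4
ee_pos: [0.5071, 0.2784, 0.2347]
eef_rot: [0.745, 0.667, 0.0, 0.0]
ft_force: [-0.5, -0.5, -2.2]
width: 0.0474
grip_force: 24.9
```

```bash
python3 -c "
from h import *
print(r.read_state()['ft_force'])
go([.5072,.2785,.050],np.radians(83.6))"
```

```text
[-0.5488 -0.4501 -2.1938]
tcp [0.5071 0.2784 0.2347] t 31.4 w 0.047435013818921776 shift cm [ 0.0065  0.0105 18.4674] turn [ 0.0001 -0.      0.0014]
```

Call:
move_arm:
  targets:
    - [[0,0,1.5],[0,0,0],25]
    - [[0,0,3],[0,0,0],25]
    - [[0,0,3],[0,0,0],25]
    - [[0,0,3],[0,0,0],25]
    - [[0,0,3],[0,0,0],25]
    - [[0,0,2.5],[0,0,0],25]
    - [[0,0,1.2],[0,0,0],25]
    - [[0,0,0.6],[0,0,0],25]
    - [[0,0,0.3],[0,0,0],25]
    - [[0,0,0.2],[0,0,0],25]
    - [[0,0,0.1],[0,0,0],25]
    - [[0,0,0],[0,0,0],25]

```text
time: 32.9
ee_pos: [0.5071, 0.2788, 0.0508]
eef_rot: [0.746, 0.666, 0.0, -0.0]
ft_force: [-0.1, 0.9, -1.7]
width: 0.0474
grip_force: 24.9
```

Call:
move_arm:
  targets:
    - [[0,0,0.1],[0,0,0],25]
    - [[0,0,0],[0,0,0],25]
    - [[0,0,0],[0,0,0],70]
    - [[0,0,0],[0,0,0],100]
    - [[0,0,0],[0,0,0],100]
    - [[0,0,0],[0,0,0],100]
    - [[0,0,-1.5],[0,0,0],100]
    - [[0,0,-3],[0,0,0],100]
    - [[0,0,-3],[0,0,0],100]
    - [[0,0,-3],[0,0,0],100]
    - [[0,0,-2],[0,0,0],100]
    - [[0,0,0],[0,0,0],100]

```text
time: 34.4
ee_pos: [0.508, 0.2792, 0.177]
eef_rot: [0.746, 0.666, 0.002, 0.0]
ft_force: [0.0, -0.5, -0.4]
width: 0.0867
grip_force: 0.0
```

```bash
python3 -c "
from h import *
c=look('wrist','w9')
h=cv2.cvtColor(c['image'],cv2.COLOR_BGR2HSV);m=cv2.inRange(h,(55,120,50),(85,255,255));m[250:]=0
k=max(cv2.findContours(m,0,2)[0],key=cv2.contourArea);print(cv2.minEnclosingCircle(k),cast(c,cv2.minEnclosingCircle(k)[0],.114))
go([.532,-.345,.165],np.radians(100.3))"
```

```text
((277.3940734863281, 224.1947021484375), 25.934722900390625) [[0.5057 0.2761 0.114 ]]
tcp [0.5073 0.2789 0.1755] t 34.45 w 0.08676425092252073 shift cm [-61.724    9.4244   0.9717] turn [ 0.0014 -0.0012 -0.2918]
```

Call:
move_arm:
  targets:
    - [[-1.7,0.2,-0.5],[0,0,0],100]
    - [[-3,0.5,0],[0,0,0],100]
    - [[-3,0.5,0],[0,0,0],100]
    - [[-3,0.5,0],[0,0,0],100]
    - [[-3,0.5,0],[0,0,0],100]
    - [[-3,0.5,0],[0,0,0],100]
    - [[-3,0.5,0],[0,0,0],100]
    - [[-3,0.5,0],[0,0,0],100]
    - [[-3,0.5,0],[0,0,0],100]
    - [[-3,0.5,0],[0,0,0],100]
    - [[-3,0.5,0],[0,0,0],100]
    - [[-3,0.5,0],[0,0,0],100]
    - [[-3,0.5,0],[0,0,0],100]
    - [[-3,0.5,0],[0,0,0],100]
    - [[-3,0.4,0],[0,0,0],100]
    - [[-3,0.4,0],[0,0,0],100]
    - [[-3,0.4,0],[0,0,0],100]
    - [[-3,0.4,0],[0,0,0],100]
    - [[-3,0.4,0],[0,0,0],100]
    - [[-3,0.4,0],[0,0,0],100]

```text
time: 36.95
ee_pos: [0.5304, -0.3165, 0.179]
eef_rot: [0.746, 0.666, -0.0, -0.001]
ft_force: [-0.6, 0.8, 1.0]
width: 0.0871
grip_force: 0.0
```

Call:
move_arm:
  targets:
    - [[-3,0.3,0],[0,0,0],100]
    - [[0,0,0.5],[0,0,-0.14],100]
    - [[0,0,0.5],[0,0,-0.15],100]
    - [[0,0,0],[0,0,0],100]
    - [[0,0,0],[0,0,0],100]

```text
time: 37.58
ee_pos: [0.5309, -0.3453, 0.1695]
eef_rot: [0.643, 0.766, -0.0, -0.0]
ft_force: [0.8, -1.1, -0.8]
width: 0.0871
grip_force: 0.0
```

```bash
python3 -c "
from h import *
c=look('wrist','w10')
print(proj(c,[[.532,-.345,.118]]))
go([.532,-.345,.053],np.radians(100.3))"
```

```text
[[281.7789 224.5023]]
tcp [ 0.5311 -0.3452  0.1696] t 37.62 w 0.08707692411754914 shift cm [ 0.0031  0.0932 11.6626] turn [-0.0001 -0.0001 -0.0049]
```

View pics/w10.png

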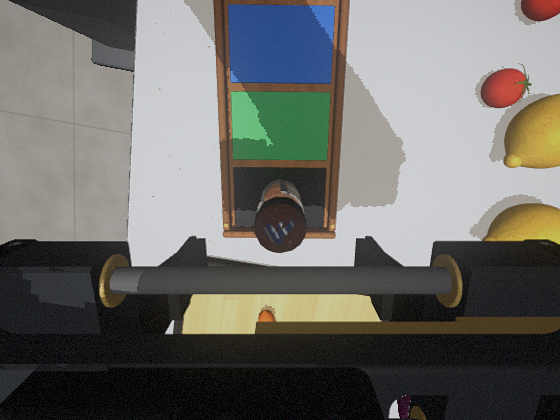

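The black cap is at (280,224), against a predicted (282,225). Descending and gripping.

Call:
move_arm:
  targets:
    - [[0,0,2.5],[0,0,0],100]
    - [[0,0,2.5],[0,0,0],100]
    - [[0,0,2.5],[0,0,0],100]
    - [[0,0,2.5],[0,0,0],100]
    - [[0,0,1.65],[0,0,0],100]
    - [[0,0,0],[0,0,0],60]
    - [[0,0,0],[0,0,0],20]
    - [[0,0,0],[0,0,0],20]
    - [[0,0,0],[0,0,0],20]
    - [[0,0,0],[0,0,0],20]
    - [[0,0,0],[0,0,0],20]
  grip_force: 25

```text
time: 39.0
ee_pos: [0.5315, -0.345, 0.0532]
eef_rot: [0.641, 0.767, 0.0, 0.0]
ft_force: [-1.3, 0.6, 2.6]
width: 0.0402
grip_force: 25.0
```

```bash
python3 -c "
from h import *
go([.5157,.3545,.235],np.radians(83.6))"
```

```text
tcp [ 0.5315 -0.345   0.0532] t 39.0 w 0.040179202682855214 shift cm [ 69.1245  10.8318 -18.1782] turn [ 0.0001 -0.0001  0.2896]
```

Call:
move_arm:
  targets:
    - [[0,0,-1],[0,0,0],20]
    - [[0,0,-3],[0,0,0],20]
    - [[0,0,-4],[0,0,0],20]
    - [[0,0,-4],[0,0,0],20]
    - [[0,0,-4],[0,0,0],20]
    - [[1.5,0.2,-2.2],[0,0,0],20]
    - [[3,0.47,0],[0,0,0],20]
    - [[3,0.47,0],[0,0,0],20]
    - [[3,0.47,0],[0,0,0],20]
    - [[3,0.47,0],[0,0,0],20]
    - [[3,0.47,0],[0,0,0],20]
    - [[3,0.47,0],[0,0,0],20]
    - [[3,0.47,0],[0,0,0],20]
    - [[3,0.47,0],[0,0,0],20]
    - [[3,0.47,0],[0,0,0],20]
    - [[3,0.47,0],[0,0,0],20]
    - [[3,0.47,0],[0,0,0],20]
    - [[3,0.47,0],[0,0,0],20]
    - [[3,0.47,0],[0,0,0],20]
    - [[3,0.47,0],[0,0,0],20]

```text
time: 41.5
ee_pos: [0.5201, 0.097, 0.2346]
eef_rot: [0.641, 0.767, -0.0, -0.0]
ft_force: [0.4, -0.2, -1.6]
width: 0.0406
grip_force: 25.0
```

Call:
move_arm:
  targets:
    - [[3,0.48,0],[0,0,0],20]
    - [[3,0.48,0],[0,0,0],20]
    - [[3,0.48,0],[0,0,0],20]
    - [[3,0.48,0],[0,0,0],20]
    - [[3,0.48,0],[0,0,0],20]
    - [[3,0.48,0],[0,0,0],20]
    - [[3,0.48,0],[0,0,0],20]
    - [[3,0.48,0],[0,0,0],20]
    - [[1.6,0.2,0],[0,0,0],20]
    - [[0,0,0],[0,0,0.1],20]
    - [[0,0,0],[0,0,0.1],20]
    - [[0,0,0],[0,0,0.09],20]
    - [[0,0,0],[0,0,0],20]
    - [[0,0,0],[0,0,0],20]

```text
time: 43.25
ee_pos: [0.5154, 0.3542, 0.235]
eef_rot: [0.745, 0.667, -0.0, -0.0]
ft_force: [1.1, -0.0, -0.8]
width: 0.0404
grip_force: 25.0
```

```bash
python3 -c "
from h import *
print(r.read_state()['ft_force'])
go([.5157,.3545,.0505],np.radians(83.6))"
```

```text
[ 1.1164 -0.0188 -0.836 ]
tcp [0.5154 0.3542 0.235 ] t 43.25 w 0.04038010863477209 shift cm [ 0.0401  0.0304 18.4513] turn [-0.0002  0.0001  0.0016]
```

Call:
move_arm:
  targets:
    - [[0,0,1.5],[0,0,0],20]
    - [[0,0,3],[0,0,0],20]
    - [[0,0,3],[0,0,0],20]
    - [[0,0,3],[0,0,0],20]
    - [[0,0,3],[0,0,0],20]
    - [[0,0,2.5],[0,0,0],20]
    - [[0,0,1.2],[0,0,0],20]
    - [[0,0,0.6],[0,0,0],20]
    - [[0,0,0.3],[0,0,0],20]
    - [[0,0,0.2],[0,0,0],20]
    - [[0,0,0.1],[0,0,0],20]
    - [[0,0,0],[0,0,0],20]

```text
time: 44.75
ee_pos: [0.5157, 0.3544, 0.0513]
eef_rot: [0.746, 0.666, 0.0, -0.0]
ft_force: [-0.5, 0.1, -1.5]
width: 0.0403
grip_force: 25.0
```

Call:
move_arm:
  targets:
    - [[0,0,0.1],[0,0,0],20]
    - [[0,0,0],[0,0,0],20]
    - [[0,0,0],[0,0,0],65]
    - [[0,0,0],[0,0,0],100]
    - [[0,0,0],[0,0,0],100]
    - [[0,0,0],[0,0,0],100]
    - [[0,0,-1.5],[0,0,0],100]
    - [[0,0,-3],[0,0,0],100]
    - [[0,0,-3],[0,0,0],100]
    - [[0,0,-3],[0,0,0],100]
    - [[0,0,-4],[0,0,0],100]
    - [[0,0,-4],[0,0,0],100]
    - [[0,-4,-4],[0,0,0],100]
    - [[4,-4,-1],[0,0,0],100]
    - [[4,-4,0],[0,0,0],100]
    - [[4,-4,0],[0,0,0],100]
    - [[4,-4,0],[0,0,0],100]
    - [[0,0,0],[0,0,0],100]

```text
time: 47.0
ee_pos: [0.3298, 0.5393, 0.2854]
eef_rot: [0.743, 0.669, -0.0, -0.001]
ft_force: [-0.2, -0.6, 0.6]
width: 0.087
grip_force: 0.0
```

```bash
python3 -c "
from h import *
c=look('scene');d=look('top')
S=[(.5157,.3538),(.5072,.2783),(.4988,.2027),(.4903,.1272)]
print(proj(d,[[*s,z] for s,z in zip(S,(.115,.114,.106,.113))]))
a=cv2.resize(c['image'][100:260,130:300],(400,376));b=cv2.resize(d['image'][185:275,100:255],(400,232));cv2.imwrite('pics/end.png',np.vstack([a,b]))"
```

```text
[[119.7482 216.668 ]
 [151.5586 220.7485]
 [183.985  225.2207]
 [215.3149 228.828 ]]
```

View pics/end.png

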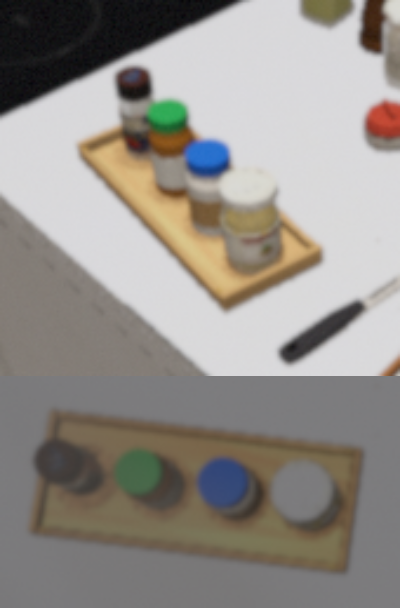

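```bash
python3 -c "
from h import *
d=look('top')
S=[(.5157,.3538),(.5072,.2783),(.4988,.2027),(.4903,.1272)]
print(proj(d,[[*s,.01] for s in S]))
a=cv2.imread('pics/top0.png')[190:270,100:255];cv2.imwrite('pics/cmp.png',np.vstack([cv2.resize(x,None,fx=3.6,fy=3.6,interpolation=cv2.INTER_CUBIC) for x in (a,d['image'][190:270,100:255])]))"
```

```text
[[131.873  223.2278]
 [161.1947 226.9483]
 [190.6402 230.6411]
 [220.1277 234.3826]]
```

View pics/cmp.png

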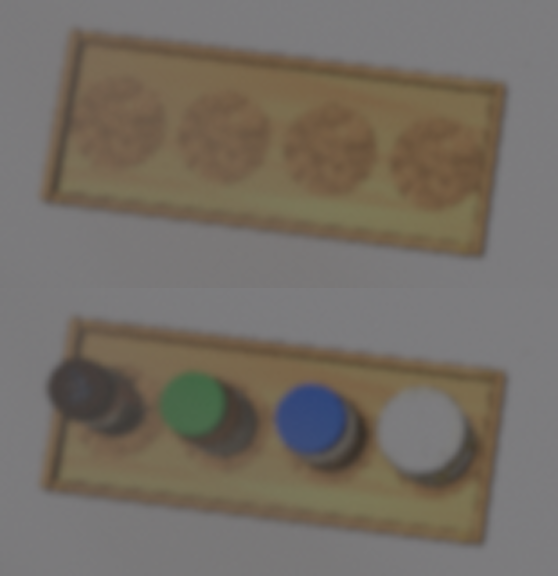

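The top view shows black, green, blue and white from left to right. Each jar is upright and within about 4 mm of its cork-spot centre, and the arm is clear.

```bash
python3 -c "
from bench import r
print(r.close_job())"
```

```text
the job is handed in; nothing more can be done
None
```

The job is handed in: all four jars stand upright on the new rack in mirrored order (black, green, blue, white from left to right), each within about 4 mm of its cork spot's centre by the camera, none knocked over, at about 47 s of the 123 s allowed.

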